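# Try press handle grips on the handle pin and sort them

### The arm

A 6-joint arm with a two-finger parallel gripper is mounted at the origin on the work surface. World frame = base frame: x ahead of the robot, y to its left, z up, the work surface at z = 0. Lengths are in m, angles in rad, forces in N, time in s.
With the tool pointing down it reaches from about 0.375 to 0.9 m from the base axis. Payload 3.1 kg.
Tool frame: the origin (TCP) lies between the finger pads; the fingertips stand 8 mm ahead of it and the grasp point (between the pads) lies 11 mm behind it; z points along the fingers, y is the line along which they close (so a half turn about z gives the same grasp; the last joint's range is limited). The gripper opens to 87 mm and grips with 3 to 60 N. Pads are 19 mm wide; open, the fingers measure 117 mm over their backs; the gripper's body (75 mm by 190 mm) begins 51 mm behind the grasp point.
Start: joints at [1.169, 0.527, 1.433, -0, 1.181, -0.178], TCP at [0.139, 0.609, 0.231] pointing down, gripper open.
Joint ranges: [-3.08, 3.08], [-0.75, 2.2], [0.22, 2.44], [-1.43, 4.57], [0, 2.65], [-2.85, 2.85]. Speed limits (rad/s): [2.79, 2.79, 3.14, 3.14, 3.14, 3.14].

### API

Orientations are given as a unit quaternion [x, y, z, w].
In Python, from rig import robot gives the robot as it stands.
- The arm moves only by the tool move_arm, never from a script. Its argument "motion" is text: rows parted by semicolons, each of 5 numbers parted by spaces: the opening, from -1 (shut) to 1 (fully open), then the shift along the tool's x, y, z normalised to -1 to 1, where 1 is 0.2 m, then the turn about the tool's z normalised to -1 to 1, where 1 is pi rad. A call has 1 to 12 rows; each row is the pose to reach, as a shift and turn from the pose commanded when the call began, along the tool's axes at that moment, turning the shorter way round; what a row does not reach only later rows make up. A row lasts 1/12 s, in which the tool goes at most 41.7 mm and 7.16 degrees, less where a joint would pass 70% of its speed; a pose out of reach is approached as far as the arm can. A call with a number of a shift or a turn outside -1 to 1 is refused whole. A call with a gripper value outside its range is refused whole. The fingers move at their own pace and stop on an object; "newtons" is the grip in N (left out, the last holds). Time passes only in rows, so rows that repeat a pose let the fingers close. It gives the time, the measured TCP pose, the force, the opening and the grip force at its end, in the units of the state.
- robot.get_obs(): the state, without advancing time (a new reading comes with each control period).
- robot.camera(name): name is "side" or "top"; returns (picture, depth): 420x560x3 uint8, red, green, blue; 420x560 float32, m along the optical axis (not along the pixel's ray), 0 where there is no reading.
- robot.camera_model(name): a dict with "mtx" (3x3 intrinsics, pixels), "D" ([k1, k2, p1, p2, k3] as OpenCV has them; the pictures are not rectified), "position" and "attitude" of the camera in the world. Camera axes: x right, y down, z forward; pixel columns grow to the right and rows downward; lengths in m; the calibration is good to about 2 mm. A picture is of the moment at which its call begins. camera_model takes no time and is no camera call.
- robot.hand_in(): hands the job in; it is judged then, once.
The state is a dict: "time": time; "q": joint angles; "joint_velocities": joint speeds; "joint_torque": joint torques, N m; "position": TCP position; "tool_rot": TCP orientation; "ft_force": force on the tool from outside, world axes, zero at the start; "moment": the same for the moment, N m; "grip_width": finger opening in m; "grip_force": force on a finger pad.
Only numpy, scipy, OpenCV 4.12 (cv2) and the standard library are available. Lean on these libraries where they do the work, as an engineer would, in place of code of your own. Each camera call takes 0.05 s, during which the arm holds its last target. There are 200 camera calls.

### The job

Check the two wooden handle grips from the grey bin on the red press's bare steel handle pin, one after the other: slide each one straight onto the pin as far as it will go, without forcing it, then take it off again and put it away before trying the next. A grip that goes fully home against the collar is laid flat in the shallow metal tray; one that stops at the pin's tip is laid flat in the deeper cardboard box. Leave the squeezer and the sugar bowl where they stand.

Things in the scene. Friction and masses are not known exactly. Their poses are not given: they have to be found in the camera images.
- grip_a: octagonal wooden handle grip: tube 110 mm long, 46 across flats, eight-sided through bore, 56 to 120 g, lying on a flat in the bin. Origin: on the axis at mid-length (23 mm above what it lies on); x along the tube, ends alike. Outside both grips are the same: one has a 35 mm bore and passes to the collar, one a 22 mm bore and stops about 5 mm onto the pin's taper; trying tells which
- grip_b: octagonal wooden handle grip: tube 110 mm long, 46 across flats, eight-sided through bore, 56 to 120 g, lying on a flat in the bin. Origin: on the axis at mid-length (23 mm above what it lies on); x along the tube, ends alike. Outside both grips are the same: one has a 35 mm bore and passes to the collar, one a 22 mm bore and stops about 5 mm onto the pin's taper; trying tells which
- press: red aluminium tortilla press, fixed, two round plates 200 mm across with a level lever over them, 103 mm high. Origin under the centre of the plates at the work surface; its -x axis points along the handle pin, outwards from the press and roughly to the robot
- pin_root (a point): on the pin's axis, at the flat face of the 46 mm wide collar on the lever's end, 90 mm above the work surface. The steel pin is level, round, 27 mm thick and stands 90 mm out along the press's -x; its last 10 mm taper to 16 mm. Free space round and below it. Axes as the press. A grip fully home has its origin 55 mm from this point
- pin_tip (a point): the free end of the handle pin, on its axis, 90 mm from pin_root. Axes as the press
- bin: grey plastic bin, fixed, 170 (x) by 270 (y) by 30 mm high, walls 6 mm, floor 6 mm, with one divider across its middle that makes two compartments side by side in y, one grip in each, lying roughly along the bin's x. Origin under its centre
- tray: shallow aluminium tray for the grips that fit, fixed, 160 by 160 by 20 mm high, walls and floor 5 mm. Origin under its centre, at the work surface
- carton: open cardboard box for the grips that do not fit, fixed, 160 by 160 by 50 mm high, walls and floor 5 mm. Origin under its centre, at the work surface
- squeezer: wooden citrus squeezer, a 110 mm wide dish with a cone, 74 mm high, loose. Origin under its centre
- sugar_bowl: white ceramic sugar bowl with lid, 104 mm wide, 108 mm high, loose. Origin under its centre
There are look-alikes about, which are no part of the job. What is shaped like the grip_a but turquoise is not meant. There is more than one size of the tray; the job needs the larger.

How it is judged:
On the way, in this order (a step that is already met when the one before it is completed fails the run):
1. the first grip is tried on the pin: the one that fits fully home against the collar (within 7 mm), or the one that does not pushed onto the pin's tip, in line with it, until it stops (((x of grip_a in the frame of pin_root between -0.062 and -0.045 m and y of grip_a in the frame of pin_root between -0.007 and 0.007 m and z of grip_a in the frame of pin_root between -0.007 and 0.007 m and angle between the x axis of grip_a and the x axis of press, either way round below 0.12 rad) or (x of grip_b in the frame of pin_root between -0.147 and -0.12 m and y of grip_b in the frame of pin_root between -0.007 and 0.007 m and z of grip_b in the frame of pin_root between -0.007 and 0.007 m and angle between the x axis of grip_b and the x axis of press, either way round below 0.12 rad and contact force between grip_b and press above 1 N))), for 0.1 s.
2. with the first grip put away in its own container, the other is tried on the pin in the same way ((((x of grip_a in the frame of pin_root between -0.062 and -0.045 m and y of grip_a in the frame of pin_root between -0.007 and 0.007 m and z of grip_a in the frame of pin_root between -0.007 and 0.007 m and angle between the x axis of grip_a and the x axis of press, either way round below 0.12 rad) and (x of grip_b in the frame of carton between -0.065 and 0.065 m and y of grip_b in the frame of carton between -0.065 and 0.065 m and z of grip_b in the frame of carton below 0.04 m and angle between grip_b's own x axis and vertical between 1.42 and 1.72 rad)) or ((x of grip_b in the frame of pin_root between -0.147 and -0.12 m and y of grip_b in the frame of pin_root between -0.007 and 0.007 m and z of grip_b in the frame of pin_root between -0.007 and 0.007 m and angle between the x axis of grip_b and the x axis of press, either way round below 0.12 rad and contact force between grip_b and press above 1 N) and (x of grip_a in the frame of tray between -0.065 and 0.065 m and y of grip_a in the frame of tray between -0.065 and 0.065 m and z of grip_a in the frame of tray below 0.04 m and angle between grip_a's own x axis and vertical between 1.42 and 1.72 rad)))), for 0.1 s.
At the end, for the whole second after the job is handed in: the grip that fits lies flat in the metal tray and the one that does not lies flat in the cardboard box (axis level within about 8 degrees, origin within 65 mm of the container's centre in its x and in its y and under 40 mm above the work surface), both released and at rest (x of grip_a in the frame of tray between -0.065 and 0.065 m and y of grip_a in the frame of tray between -0.065 and 0.065 m and z of grip_a in the frame of tray below 0.04 m and angle between grip_a's own x axis and vertical between 1.42 and 1.72 rad and x of grip_b in the frame of carton between -0.065 and 0.065 m and y of grip_b in the frame of carton between -0.065 and 0.065 m and z of grip_b in the frame of carton below 0.04 m and angle between grip_b's own x axis and vertical between 1.42 and 1.72 rad and linear speed of each of grip_a, grip_b below 0.02 m/s); the robot touches nothing.
It fails at once if a grip is forced: more than 60 N between it and the press (contact force between any of grip_a, grip_b and press above 60 N).
It fails at once if the squeezer or the sugar bowl is moved by more than 20 mm (distance of any of squeezer, sugar_bowl from where it was at the start of the episode above 0.02 m).
It also fails if it takes over 64 s, if anything falls off the work surface, if the arm or the gripper's body presses on something with over 40 N, if the wrist force passes 120 N, or if a joint passes its speed limit or range.

## Working session

There is one attempt and no reset: what is moved stays moved. The work goes in short steps, Python scripts to look and compute and a tool call to move; the robot and the scene stay as the last step left them, time stands still between calls to the robot, and variables do not carry over. Pictures are saved under pics/ and viewed, at most 10 in all, crops included, and the job is handed in when it is done.

Besides the shell and the picture viewer there is one more tool, called after "Call:" as name(argument=value, ...) on one line, values as JSON. move_arm: Moves the arm, as the interface text tells. Its arguments: {"type":"object","properties":{"motion":{"type":"string"},"newtons":{"type":"number"}},"required":["motion"]}

```bash
mkdir -p pics; ls; python3 - <<'E'
from rig import robot
import cv2,numpy as np
for n in ("top","side"):
    p,d=robot.camera(n); cv2.imwrite(f"pics/{n}0.png",p[:,:,::-1]); np.savez(f"{n}0.npz",p=p,d=d)
    m=robot.camera_model(n); print(n,m)
print(robot.get_obs())
E
```

```text
pics
top {'mtx': array([[381.57538512,   0.        , 274.83053719],
       [  0.        , 381.57538512, 210.73943226],
       [  0.        ,   0.        ,   1.        ]]), 'D': array([0.03026542, 0.        , 0.        , 0.        , 0.        ]), 'position': array([ 0.50296151, -0.01115309,  1.36959649]), 'attitude': array([ 0.71582778, -0.69740456,  0.03034035, -0.0172314 ])}
side {'mtx': array([[513.86175405,   0.        , 280.99275712],
       [  0.        , 513.86175405, 209.79859917],
       [  0.        ,   0.        ,   1.        ]]), 'D': array([-0.10031128,  0.        ,  0.        ,  0.        ,  0.        ]), 'position': array([ 0.69033307, -0.98720821,  1.29851002]), 'attitude': array([ 0.94329873,  0.04371625, -0.02271642, -0.32826874])}
{'time': 0.1, 'q': array([ 1.16849143e+00,  5.28367383e-01,  1.43378189e+00, -4.03987386e-05,
        1.18141048e+00, -1.78528437e-01]), 'joint_velocities': array([ 2.24609431e-05, -1.11431572e-03, -2.29697989e-03, -9.96630462e-04,
       -4.21865457e-04,  2.02212177e-03]), 'joint_torque': array([-4.65043922e-04, -4.40986526e+01, -1.77150464e+01,  6.34798058e-02,
        5.34323242e-02, -5.39461860e-05]), 'position': array([0.13843572, 0.60880594, 0.2296706 ]), 'tool_rot': array([ 1.11647228e-01,  9.93747417e-01, -9.47711028e-04, -2.63743036e-04]), 'ft_force': array([0.12369989, 0.20460239, 0.09538739]), 'moment': array([ 0.01739662, -0.02583922,  0.01707014]), 'grip_force': 0.0, 'grip_width': 0.08708839737506938}
```

View pics/top0.png

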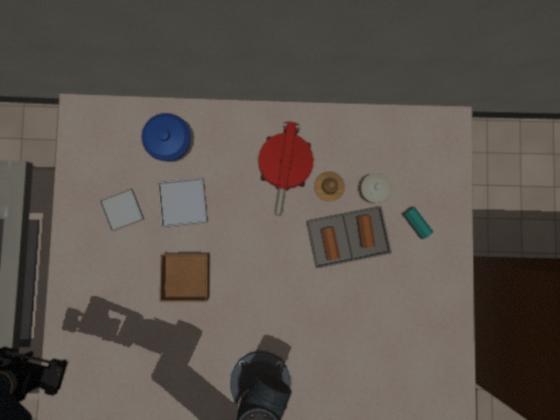

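View pics/side0.png

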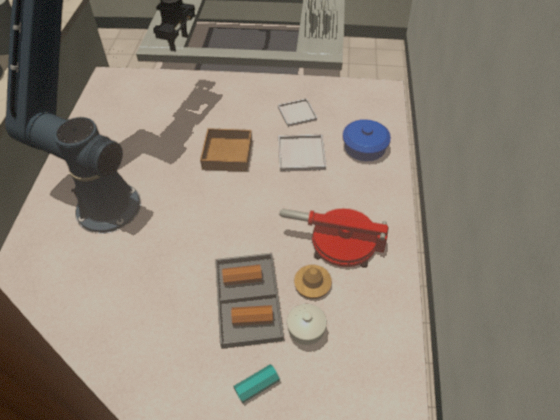

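Top view: the two orange-brown grips are at (331,243) and (366,232) in the grey bin (350,237). Look-alikes are the turquoise tube at (418,222), which is the wrong colour, and the small tray at (122,209); the larger tray is at (184,203). The carton is at (186,276), and the press at (286,160) with its pin tip near (279,214). In the side view, the grips are at (242,275) and (252,315), and the pin runs from (281,213) to (310,217).

```bash
cat > h.py <<'E'
import numpy as np,cv2
from scipy.spatial.transform import Rotation as R
from rig import robot
def cloud(n,p=None,d=None):
    if p is None: p,d=robot.camera(n)
    m=robot.camera_model(n); h,w=d.shape
    uv=np.stack(np.meshgrid(np.arange(w),np.arange(h)),-1).reshape(-1,1,2).astype(np.float64)
    r=cv2.undistortPoints(uv,m["mtx"],m["D"]).reshape(h,w,2)
    c=np.dstack([r,np.ones((h,w))])
    ray=c@R.from_quat(m["attitude"]).as_matrix().T
    P=ray*d[...,None]+m["position"]; P[d==0]=np.nan
    return p,P,cv2.cvtColor(p,cv2.COLOR_RGB2HSV),ray,m["position"]
def plane(ray,o,z): return o+ray*((z-o[2])/ray[...,2:3])
def blobs(mask,minA=60):
    k,l,s,c=cv2.connectedComponentsWithStats(mask.astype(np.uint8))
    return [(l==i) for i in range(1,k) if s[i,4]>=minA]
E
python3 - <<'E'
from h import *
np.set_printoptions(precision=4,suppress=True)
def rect(q):
    (c,s,a)=cv2.minAreaRect((q[:,:2]*1000).astype(np.float32)); b=cv2.boxPoints((c,s,a))
    e=max([b[1]-b[0],b[2]-b[1]],key=np.linalg.norm); an=np.degrees(np.arctan2(e[1],e[0]))
    return np.round(c,1),np.round(s,1),round((an+90)%180-90,1)
for n in("top","side"):
    z=np.load(n+"0.npz"); p,P,hsv,ray,o=cloud(n,z["p"],z["d"])
    print("==",n); fl=P[...,2][300:330,300:340] if n=="top" else P[...,2][100:130,150:180]
    print("table z",np.nanmedian(fl))
    H,S,V=[hsv[...,i].astype(int) for i in range(3)]
    X,Y,Z=P[...,0],P[...,1],P[...,2]
    for nm,mk in dict(orange=(H>3)&(H<22)&(S>120)&(V>70)&(X>.2),red=((H<4)|(H>175))&(S>150)).items():
        for b in blobs(mk&np.isfinite(Z)):
            q=P[b]; v,u=np.nonzero(b); zt=np.percentile(q[:,2],90)
            t=q[q[:,2]>zt-.008]
            print(nm,"px",u.mean().round(),v.mean().round(),"n",len(q),"zrange",np.percentile(q[:,2],[2,50,90,98]),"rect",rect(q),"top",len(t),rect(t),t.mean(0))
    # pin : points 60..115mm high, non red, near lever end
    mk=(Z>.06)&(Z<.125)&(S<110)&(X>.42)&(X<.66)&(Y>-.08)&(Y<.09)
    for b in blobs(mk,15):
        q=P[b]; v,u=np.nonzero(b)
        print("pin px",u.min(),u.max(),v.min(),v.max(),len(q),"min/max",np.nanmin(q,0),np.nanmax(q,0),rect(q))
    # containers: bright/low things by height
    mk=(Z>.008)&(Z<.06)&(X>.25)&(X<.9)&(Y>-.45)&(Y<.5)
    for b in blobs(mk,100):
        q=P[b]; v,u=np.nonzero(b); print("low px",u.mean().round(),v.mean().round(),len(q),"z98",np.percentile(q[:,2],98).round(4),rect(q))
z=np.load("top0.npz");cv2.imwrite("pics/crop0.png",cv2.resize(z["p"][150:300,230:430,::-1],(800,600),interpolation=cv2.INTER_CUBIC))
E
```

```text
== top
table z -0.0010295506132469434
orange px 329.0 186.0 n 560 zrange [0.0185 0.026  0.0646 0.0729] rect (array([ 687.9, -227.4]), array([94.3, 97.7]), np.float32(-88.4)) top 106 (array([ 686.4, -223.3]), array([41.8, 42.2]), np.float32(-0.4)) [ 0.6865 -0.2232  0.0652]
orange px 366.0 231.0 n 367 zrange [0.0393 0.0495 0.0536 0.0557] rect (array([ 531. , -353.5]), array([108.2,  41. ]), np.float32(8.4)) top 299 (array([ 531.5, -354.1]), array([108. ,  38.6]), np.float32(6.0)) [ 0.5306 -0.3541  0.0504]
orange px 330.0 243.0 n 375 zrange [0.0379 0.0488 0.0535 0.0555] rect (array([ 485.5, -229.2]), array([107.6,  41.9]), np.float32(12.6)) top 266 (array([ 485.5, -228.7]), array([107.4,  37.2]), np.float32(11.7)) [ 0.4854 -0.2294  0.0503]
orange px 186.0 276.0 n 1720 zrange [-0.0013  0.0043  0.0084  0.0473] rect (array([359.5, 269.1]), array([145.5, 154.2]), np.float32(-88.7)) top 1573 (array([358.8, 268.4]), array([145.2, 153.8]), np.float32(-88.0)) [0.3576 0.2706 0.0063]
red px 286.0 159.0 n 2445 zrange [0.0383 0.0465 0.1025 0.1068] rect (array([777.9, -69.3]), array([200.9, 200.1]),
[... 3142 characters left out ...]
 px 302.0 152.0 728 z98 0.0255 (array([616.6, 295.7]), array([163.9, 185.1]), np.float32(-82.9))
low px 362.0 152.0 365 z98 0.0598 (array([818.6, 293.9]), array([ 68. , 156.1]), np.float32(-20.2))
low px 348.0 214.0 328 z98 0.0536 (array([784.1,   5.3]), array([ 44.1, 151.2]), np.float32(-6.4))
low px 344.0 247.0 2094 z98 0.0541 (array([ 781.4, -116.5]), array([116.2, 222.6]), np.float32(-6.7))
low px 247.0 297.0 3444 z98 0.056 (array([ 512.6, -298.8]), array([174.9, 276.2]), np.float32(-77.6))
low px 312.0 282.0 906 z98 0.0588 (array([ 687.6, -230.4]), array([108.2, 109.9]), np.float32(-62.1))
low px 305.0 339.0 156 z98 0.0564 (array([ 676.1, -412.6]), array([38.9, 96.9]), np.float32(-5.6))
```

View pics/crop0.png

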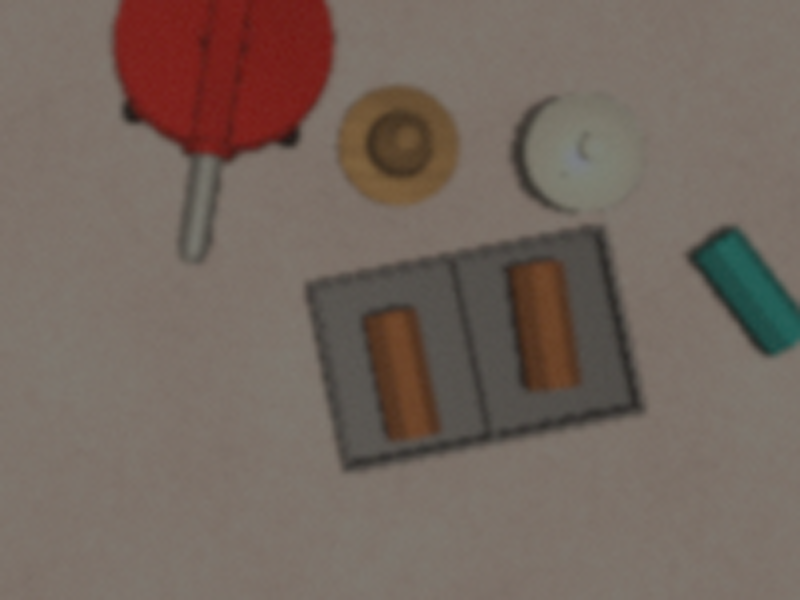

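The crop shows the two orange-brown grips at crop (400,373) and (543,325), one per bin compartment. The bare pin runs from (205,155) to (192,262), and the turquoise tube is outside the bin. The choice is confirmed, so I'm starting the approach.

Call:
move_arm(motion="0.55 -1 -0.5 0 -0.142;0.55 -1 -0.5 0 -0.142;0.55 -1 -0.5 0 -0.142;0.55 -1 -0.5 0 -0.142;0.55 -1 -0.5 0 -0.142;0.55 -1 -0.5 0 -0.142;0.55 -1 -0.5 0 -0.142", newtons=20)

```text
time: 0.68
position: [0.3151, 0.4646, 0.2302]
tool_rot: [-0.108, 0.994, -0.001, 0.0]
ft_force: [-0.0, 0.3, 0.3]
grip_width: 0.0676
grip_force: 0.0
```

Call:
move_arm(motion="0.55 0 -1 0 0;0.55 0 -1 0 0;0.55 0 -1 0 0;0.55 0 -1 0 0;0.55 0 -1 0 0")

```text
time: 1.1
position: [0.3547, 0.2707, 0.2303]
tool_rot: [-0.111, 0.994, -0.0, -0.001]
ft_force: [0.8, -0.0, 0.0]
grip_width: 0.0673
grip_force: 0.0
```

Call:
move_arm(motion="0.55 0 -1 0 0;0.55 0 -1 0 0;0.55 0 -1 0 0;0.55 0 -1 0 0;0.55 0 -1 0 0")

```text
time: 1.52
position: [0.3998, 0.0756, 0.2306]
tool_rot: [-0.111, 0.994, -0.0, 0.0]
ft_force: [1.0, 0.2, 0.2]
grip_width: 0.0673
grip_force: 0.0
```

Call:
move_arm(motion="0.55 0 -1 0 0;0.55 0 -1 0 0;0.55 0 -1 0 0;0.55 0 -1 0 0;0.55 0 -1 0 0;0.55 0 -1 0 0")

```text
time: 2.02
position: [0.4471, -0.1236, 0.2309]
tool_rot: [-0.109, 0.994, -0.002, 0.002]
ft_force: [-0.0, 0.4, -0.5]
grip_width: 0.0673
grip_force: 0.0
```

```bash
cat > go.py <<'E'
import sys; from h import *
def go(x,y,z,yaw):
    o=robot.get_obs(); M=R.from_quat(o["tool_rot"]).as_matrix()
    d=M.T@(np.array([x,y,z])-o["position"]); cur=np.degrees(np.arctan2(M[1,0],M[0,0]))
    t=-((yaw-cur+90)%180-90)
    print("pos",o["position"].round(4),"yaw",cur.round(2),"shift",(d/.2).round(3),"turn",round(t/180,4),"F",o["ft_force"].round(1),"w",o["grip_width"],"q6",o["q"][5].round(2))
if __name__=="__main__": go(*map(float,sys.argv[1:]))
E
python3 go.py 0.486 -0.2328 0.019 12.8
python3 - <<'E'
from h import *
np.set_printoptions(precision=4,suppress=True)
for n in("top","side"):
    z=np.load(n+"0.npz"); p,P,hsv,ray,o=cloud(n,z["p"],z["d"])
    Z=P[...,2]; S=hsv[...,1]
    mk=(Z>.06)&(Z<.125)&(S<110)&(P[...,0]>.42)&(P[...,0]<.66)&(P[...,1]>-.09)&(P[...,1]<.09)
    b=max(blobs(mk,15),key=np.sum)
    r=plane(ray,o,.09)[b]  # silhouette at the axis height
    q=P[b]
    c=np.array([r[:,0],r[:,1]]).T; m=c.mean(0); 
    # mid of extremes per x-slice
    xs=[];ys=[];w=[]
    for x0 in np.arange(.58,.65,.007):
        s=r[(abs(r[:,0]-x0)<.0055)]; xs.append(s[:,0].mean()); ys.append(s[:,1].mean());w.append(np.ptp(s[:,1]))
    k=np.polyfit(xs,ys,1); print(n,"y at .62",np.polyval(k,.62),"slope deg",np.degrees(np.arctan(k[0])),"width",np.mean(w),"x range",r[:,0].min(),r[:,0].max(),"depth top z",np.percentile(q[:,2],[50,80,95]))
E
```

```text
pos [ 0.4471 -0.1236  0.2309] yaw -167.54 shift [-0.068 -0.57   1.063] turn -0.0019 F [-0.   0.4 -0.5] w 0.06729750715662114 q6 -2.3
top y at .62 -0.047426682724304094 slope deg -7.246921224093459 width 0.02489148689527213 x range 0.575362370447605 0.6604698298137821 depth top z [0.0997 0.1024 0.1054]
side y at .62 -0.04938611707829022 slope deg -6.994947631932218 width 0.031067719128636765 x range 0.5740666436097597 0.6594960590793971 depth top z [0.1009 0.1042 0.1072]
```

Call:
move_arm(motion="0.55 -0.068 -0.57 0 -0.002;0.55 -0.068 -0.57 0 -0.002;0.55 -0.068 -0.57 0.3 -0.002;0.55 -0.068 -0.57 0.6 -0.002;0.55 -0.068 -0.57 0.6 -0.002;0.55 -0.068 -0.57 0.6 -0.002;0.55 -0.068 -0.57 0.6 -0.002;0.55 -0.068 -0.57 0.6 -0.002")

```text
time: 2.68
position: [0.4829, -0.2253, 0.1119]
tool_rot: [-0.115, 0.993, -0.0, 0.001]
ft_force: [-0.3, 0.4, -0.1]
grip_width: 0.0676
grip_force: 0.0
```

```bash
python3 go.py 0.486 -0.2328 0.019 12.8
```

```text
pos [ 0.4829 -0.2253  0.1119] yaw -166.85 shift [-0.006 -0.04   0.465] turn 0.002 F [-0.3  0.4 -0.1] w 0.06758979767529645 q6 -2.45
```

Call:
move_arm(motion="0.55 -0.006 -0.03 0.25 0;0.55 -0.006 -0.03 0.25 0;0.55 -0.006 -0.03 0.25 0;0.55 -0.006 -0.03 0.25 0")

```text
time: 3.02
position: [0.4854, -0.2314, 0.0629]
tool_rot: [-0.114, 0.993, -0.001, 0.001]
ft_force: [0.5, -0.1, -0.0]
grip_width: 0.0673
grip_force: 0.0
```

```bash
python3 go.py 0.486 -0.2328 0.019 12.8
```

```text
pos [ 0.4854 -0.2314  0.0629] yaw -166.87 shift [-0.001 -0.007  0.219] turn 0.0018 F [ 0.5 -0.1 -0. ] w 0.06730963674904154 q6 -2.45
```

Call:
move_arm(motion="0.55 0 -0.005 0.217 0;0.55 0 -0.005 0.217 0;0.55 0 -0.005 0.217 0;0.55 0 -0.005 0.217 0")

```text
time: 3.35
position: [0.4851, -0.2324, 0.0191]
tool_rot: [-0.114, 0.993, -0.0, 0.0]
ft_force: [0.1, 0.6, -0.5]
grip_width: 0.0673
grip_force: 0.0
```

Call:
move_arm(motion="-1 0 0 0 0;-1 0 0 0 0;-1 0 0 0 0;-1 0 0 0 0;-1 0 0 0 0;-1 0 0 0 0", newtons=25)

```text
time: 3.85
position: [0.4852, -0.2326, 0.0182]
tool_rot: [-0.114, 0.993, -0.0, 0.0]
ft_force: [-0.9, 1.5, 6.7]
grip_width: 0.0455
grip_force: 25.0
```

Call:
move_arm(motion="-1 0 0 -0.3 0;-1 0 0 -0.3 0;-1 0 0.1 -0.3 0.03;-1 0.05 0.4 -0.3 0.112;-1 0.1 0.7 -0.3 0.112;-1 0.18 0.9 -0.3 0.112;-1 0.18 0.95 -0.3 0.112;-1 0.18 0.95 -0.3 0.112;-1 0.18 0.95 -0.3 0.112;-1 0.18 0.95 -0.3 0.112")

```text
time: 4.68
position: [0.4078, -0.0558, 0.0773]
tool_rot: [0.061, 0.998, -0.0, 0.001]
ft_force: [0.6, -0.5, -0.5]
grip_width: 0.0457
grip_force: 25.0
```

```bash
cat > look.py <<'E'
# where the held grip's axis runs relative to the pin, in both views
import sys; from h import *
from go import go
np.set_printoptions(precision=4,suppress=True)
go(.4946,-.0328,.0792,-7.1)
tag=sys.argv[1]
ps=[]
for n in("top","side"):
    p,P,hsv,ray,o=cloud(n); ps.append(p)
    H,S,V=[hsv[...,i].astype(int) for i in range(3)]
    r=plane(ray,o,.09); near=(r[...,0]>.38)&(r[...,0]<.66)&(r[...,1]>-.13)&(r[...,1]<.06)
    for nm,mk in dict(grip=near&(H>3)&(H<22)&(S>110)&(V>60)&(P[...,2]>.06),pin=near&(P[...,2]>.06)&(P[...,2]<.125)&(S<100)&(r[...,0]>.57)).items():
        bl=blobs(mk,15)
        if not bl: print(n,nm,"none"); continue
        for b in bl:
            q=r[b]; k=np.polyfit(q[:,0],q[:,1],1)
            print(n,nm,len(q),"x",q[:,0].min(),q[:,0].max(),"y",q[:,1].min(),q[:,1].max(),"slope",np.degrees(np.arctan(k[0])),"ymean",q.mean(0)[:2],"z",np.percentile(P[b][:,2],[5,50,95]))
cv2.imwrite(f"pics/{tag}.png",np.vstack([cv2.resize(a[:,:,::-1][y:y+100,x:x+260],(780,300),interpolation=cv2.INTER_CUBIC) for a,x,y in((ps[0],150,150),(ps[1],150,150))]))
E
python3 look.py a1
```

```text
pos [ 0.4078 -0.0558  0.0773] yaw 173.02 shift [-0.417  0.167 -0.009] turn 0.0007 F [ 0.6 -0.5 -0.5] w 0.04567654637914711 q6 -1.86
top grip 24 x 0.44223232930507184 0.4589826971443912 y -0.0679793263561006 -0.05438609430170244 slope -3.890144447565608 ymean [ 0.452  -0.0612] z [0.1064 0.111  0.1139]
top pin 195 x 0.575362370447605 0.6599080904814104 y -0.06335761855630226 -0.03085131608413242 slope -6.427477269127605 ymean [ 0.6181 -0.0469] z [0.0915 0.0991 0.1052]
side grip 109 x 0.4313438874362534 0.4635168331174538 y -0.08139685788621731 -0.035672981083330835 slope -7.109890814717773 ymean [ 0.4466 -0.058 ] z [0.0947 0.1096 0.1164]
side pin 253 x 0.5740666436097597 0.6599905205204595 y -0.07055224493770462 -0.03008710649082924 slope -6.940307141683779 ymean [ 0.6183 -0.049 ] z [0.089  0.101  0.1071]
```

View pics/a1.png

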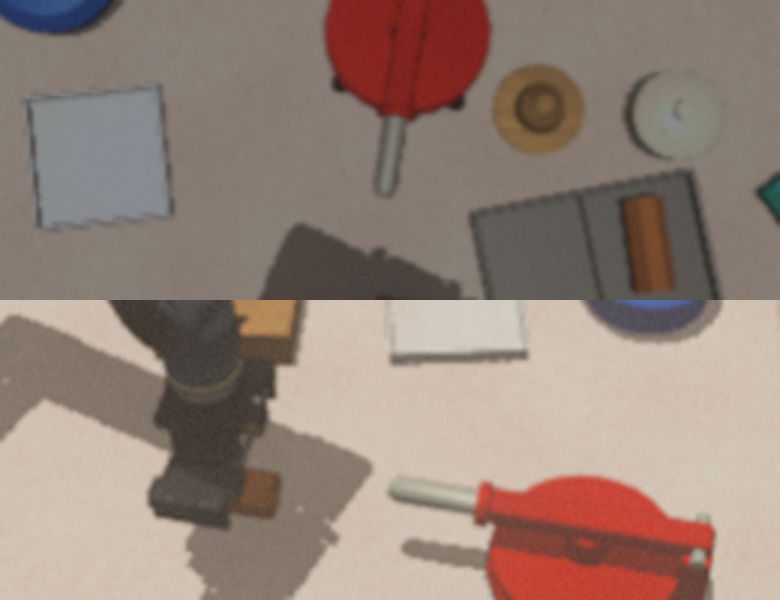

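The picture shows the grip held level and protruding from the gripper at (260,490) in the side view. The pin at (430,490) is clear.

Call:
move_arm(motion="-1 -0.417 0.167 -0.009 0.0007;-1 -0.417 0.167 -0.009 0.0007;-1 -0.417 0.167 -0.009 0.0007;-1 -0.417 0.167 -0.009 0.0007;-1 -0.417 0.167 -0.009 0.0007;-1 -0.417 0.167 -0.009 0.0007")

```text
time: 5.28
position: [0.4924, -0.0332, 0.0785]
tool_rot: [0.063, 0.998, 0.0, -0.001]
ft_force: [-0.4, -0.3, -0.7]
grip_width: 0.0455
grip_force: 25.0
```

```bash
python3 look.py a2
```

```text
pos [ 0.4924 -0.0332  0.0785] yaw 172.74 shift [-0.011  0.004 -0.003] turn -0.0009 F [-0.4 -0.3 -0.7] w 0.04554109489327972 q6 -1.74
top grip none
top pin 194 x 0.575362370447605 0.6599080904814104 y -0.06335761855630226 -0.03085131608413242 slope -6.352411817824281 ymean [ 0.6181 -0.047 ] z [0.0917 0.0992 0.1049]
side grip 93 x 0.5176647273343491 0.5454343774134809 y -0.05499455480809268 -0.012660956584411243 slope -5.120841134411501 ymean [ 0.5322 -0.0338] z [0.0943 0.1099 0.1162]
side pin 254 x 0.5740666436097597 0.6599905205204595 y -0.07055224493770462 -0.03008710649082924 slope -7.074592318739985 ymean [ 0.6182 -0.049 ] z [0.0881 0.1012 0.1073]
```

View pics/a2.png

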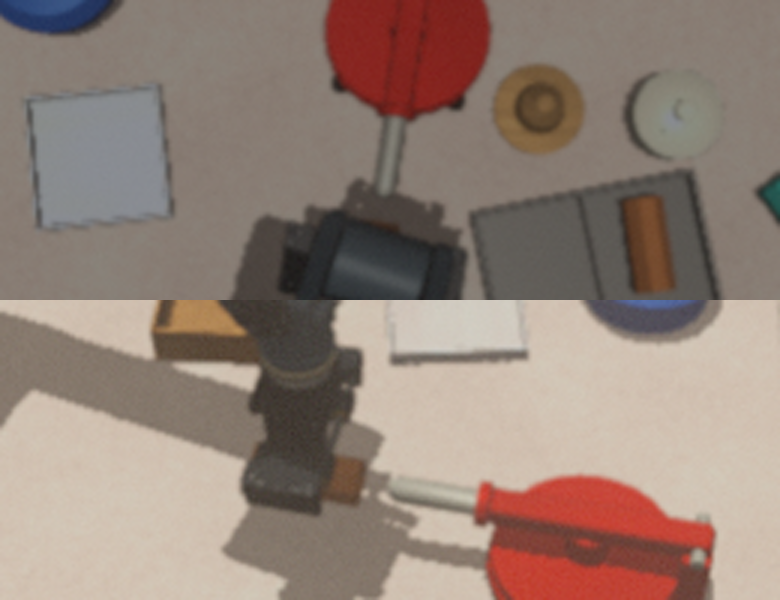

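```bash
cat > edge.py <<'E'
from h import *
np.set_printoptions(precision=1,suppress=True,linewidth=200)
p,P,hsv,ray,o=cloud("side")
ch=cv2.GaussianBlur((p.max(2).astype(np.float32)-p.min(2)),(1,3),0)
r=plane(ray,o,.09)
print(ch[198:222,258:276].astype(int))
def pt(u,v): return np.array([cv2.remap(r[...,i].astype(np.float32),np.float32([[u]]),np.float32([[v]]),cv2.INTER_LINEAR)[0,0] for i in(0,1)])
for u in range(260,272,2):
    c=ch[196:224,u]; k=np.argmax(c); h=.5*(c.max()+np.percentile(c,20))
    a=k
    while c[a]>h:a-=1
    b=k
    while c[b]>h:b+=1
    v0=196+a+(h-c[a])/(c[a+1]-c[a]); v1=196+b-1+(c[b-1]-h)/(c[b-1]-c[b])
    m=pt(u,(v0+v1)/2); print(u,round(v0,1),round(v1,1),"mid",(m*1000),"pin line there",-49.4+(620-m[0]*1000)*.1237)
E
python3 edge.py
```

```text
[[15 13 13 19 23 25 25 25 24 25 25 26 26 25 24 26 26 25]
 [14 14 15 21 24 25 25 24 24 24 25 25 25 24 25 26 26 26]
 [12 14 15 22 28 28 26 24 25 24 25 25 26 24 26 25 26 28]
 [12 14 14 23 32 33 32 29 28 27 28 28 28 26 26 24 26 28]
 [13 13 14 25 38 41 44 38 36 36 34 34 32 28 26 24 26 27]
 [14 12 16 26 44 50 54 48 47 48 44 43 37 30 27 25 27 27]
 [13 11 16 29 46 55 56 54 54 55 52 52 42 32 27 27 27 29]
 [13 11 16 33 47 56 54 57 56 57 56 54 43 32 27 29 28 30]
 [14 13 17 37 51 55 54 56 56 56 55 52 41 32 26 28 28 29]
 [15 13 21 40 54 56 53 54 56 55 54 49 40 32 27 26 27 27]
 [17 15 26 43 55 55 53 53 53 54 53 46 40 33 27 25 26 24]
 [21 19 31 47 54 54 53 52 52 53 51 46 43 34 27 25 26 24]
 [26 23 38 50 55 55 53 53 53 53 47 46 45 33 27 26 26 25]
 [29 28 44 52 55 56 54 52 55 53 46 47 42 30 27 26 25 26]
 [31 34 46 50 54 54 53 51 56 52 47 48 39 30 27 26 24 27]
 [35 38 43 46 50 48 48 51 53 51 46 44 38 31 28 26 25 28]
 [37 38 38 42 42 44 42 47 47 45 41 39 36 32 29 26 25 28]
 [35 38 35 39 36 40 39 42 40 39 38 35 31 30 28 27 24 26]
 [31 36 35 35 34 36 38 38 36 36 37 32 27 27 27 26 24 25]
 [27 31 33 30 32 33 34 33 33 34 35 29 25 25 26 25 25 25]
 [24 27 28 27 28 30 29 27 30 31 32 27 26 25 25 25 26 26]
 [25 25 26 25 25 27 26 25 26 28 28 26 26 25 24 25 26 25]
 [25 24 26 24 24 26 25 25 26 27 25 26 25 25 26 26 26 24]
 [23 24 26 24 24 26 24 24 25 26 24 26 25 25 26 26 25 24]]
260 208.9 217.5 mid [518.7 -53.3] pin line there -36.869324
262 202.3 214.4 mid [522.4 -34.4] pin line there -37.331295
264 201.7 214.6 mid [528.3 -33.1] pin line there -38.06189
266 202.4 215.0 mid [534.6 -34.7] pin line there -38.835785
268 202.7 214.2 mid [540.5 -33.2] pin line there -39.564484
270 202.6 214.1 mid [546.4 -32.4] pin line there -40.301838
```

The lower dark face of the grip accounts for the apparent offset in the side view, so its axis lies within about 1 mm of the pin line. Sliding on gently.

Call:
move_arm(motion="-1 -0.05 0.003 -0.004 0;-1 -0.09 0.003 -0.004 0;-1 -0.11 0.003 -0.004 0;-1 -0.12 0.003 -0.004 0;-1 -0.13 0.003 -0.004 0;-1 -0.14 0.003 -0.004 0;-1 -0.15 0.003 -0.004 0;-1 -0.155 0.003 -0.004 0;-1 -0.16 0.003 -0.004 0", newtons=22)

```text
time: 6.18
position: [0.5249, -0.036, 0.0796]
tool_rot: [0.063, 0.998, 0.0, -0.001]
ft_force: [-2.3, -0.2, -0.4]
grip_width: 0.0458
grip_force: 22.0
```

```bash
python3 go.py 0.5194 -.0359 .0792 -7.1
```

```text
pos [ 0.5249 -0.036   0.0796] yaw 172.82 shift [ 0.027 -0.003  0.002] turn -0.0005 F [-2.3 -0.2 -0.4] w 0.04576733255562222 q6 -1.73
```

Call:
move_arm(motion="-1 -0.005 -0.001 0 0;-1 -0.01 -0.001 0 0;-1 -0.01 -0.001 0 0")

```text
time: 6.43
position: [0.5259, -0.0364, 0.0794]
tool_rot: [0.063, 0.998, 0.0, -0.002]
ft_force: [-4.5, -1.6, -1.1]
grip_width: 0.0458
grip_force: 22.0
```

Call:
move_arm(motion="-1 -0.005 -0.001 0 0;-1 -0.01 -0.001 0 0;-1 -0.01 -0.001 0 0")

```text
time: 6.68
position: [0.5265, -0.0367, 0.0792]
tool_rot: [0.063, 0.998, 0.0, -0.003]
ft_force: [-7.5, -2.1, 0.5]
grip_width: 0.0462
grip_force: 22.0
```

Call:
move_arm(motion="-1 0 -0.005 0 0;-1 -0.003 -0.01 0 0;-1 -0.006 -0.01 0 0;-1 -0.006 -0.01 0 0")

```text
time: 7.02
position: [0.5273, -0.0379, 0.0792]
tool_rot: [0.062, 0.998, 0.001, -0.003]
ft_force: [-6.9, 1.3, 0.5]
grip_width: 0.0458
grip_force: 22.0
```

```bash
python3 go.py 0.5194 -.0359 .0792 -7.1; python3 -c "
from h import *; print(robot.get_obs()['moment'].round(2))"; python3 look.py a3
```

```text
pos [ 0.5273 -0.0379  0.0792] yaw 172.84 shift [0.041 0.005 0.   ] turn -0.0003 F [-6.9  1.3  0.5] w 0.04578195435422402 q6 -1.73
[ 0.18  0.93 -0.01]
pos [ 0.5273 -0.0379  0.0792] yaw 172.84 shift [0.166 0.005 0.001] turn -0.0003 F [-6.9  1.3  0.5] w 0.04578195435422402 q6 -1.73
top grip none
top pin 165 x 0.5890053557665376 0.6599080904814104 y -0.06335761855630226 -0.03085131608413242 slope -5.930860272207293 ymean [ 0.6244 -0.0478] z [0.0918 0.1    0.1046]
side grip 83 x 0.5522130460254242 0.5792994982179247 y -0.06339245517777115 -0.01781604931572678 slope 18.25585188460725 ymean [ 0.567  -0.0402] z [0.099  0.1096 0.1171]
side pin 253 x 0.571752216622768 0.6599905205204595 y -0.0737585754010801 -0.012899354838886934 slope -8.670144028774939 ymean [ 0.618  -0.0485] z [0.0876 0.1008 0.1089]
```

View pics/a3.png

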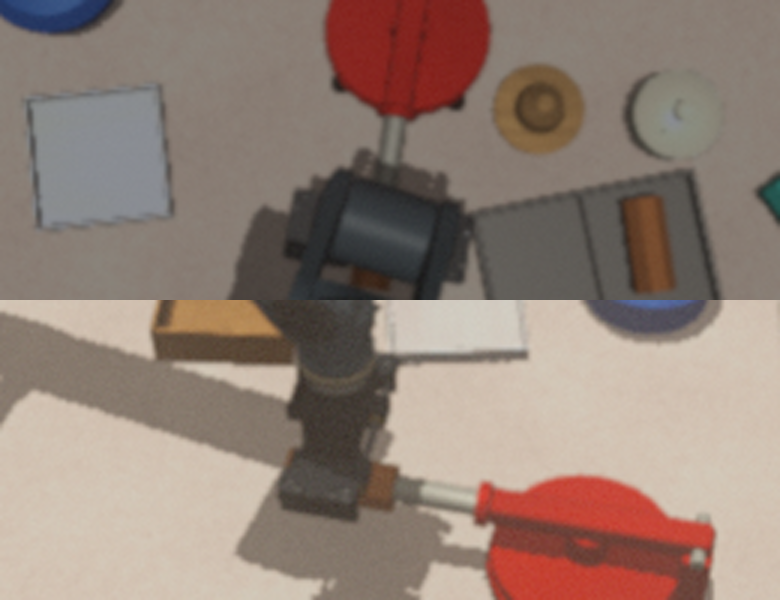

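The side view shows the grip's end at (397,488), just over the pin's tip and in line with it. Axial force rose while the lateral force flipped sign within about 1.5 mm, so it is seated on the taper. This is the narrow grip, so I'm taking it off and putting it in the carton.

Call:
move_arm(motion="-1 0.05 0 0 0;-1 0.15 0 0 0;-1 0.3 0 -0.1 0;-1 0.4 0.1 -0.3 0;-1 0.5 0.3 -0.35 0;-1 0.6 0.5 -0.35 0;-1 0.7 0.7 -0.35 0;-1 0.8 0.9 -0.35 0;-1 0.8 1 -0.35 0;-1 0.8 1 -0.35 0", newtons=25)

```text
time: 7.95
position: [0.3966, 0.1853, 0.1506]
tool_rot: [0.059, 0.998, 0.002, 0.002]
ft_force: [0.9, -0.3, -1.3]
grip_width: 0.0458
grip_force: 25.0
```

```bash
python3 go.py .359 .271 .0185 -4
```

```text
pos [0.3966 0.1853 0.1506] yaw 173.21 shift [0.24  0.401 0.661] turn -0.0155 F [ 0.9 -0.3 -1.3] w 0.04581658648674525 q6 -1.28
```

Call:
move_arm(motion="-1 0.24 0.4 0 0;-1 0.24 0.4 0 0;-1 0.24 0.4 0 0;-1 0.24 0.4 0.1 0;-1 0.24 0.4 0.3 0;-1 0.24 0.4 0.4 0;-1 0.24 0.4 0.4 0;-1 0.24 0.4 0.4 0")

```text
time: 8.62
position: [0.3597, 0.2646, 0.0693]
tool_rot: [0.063, 0.998, -0.0, -0.0]
ft_force: [-0.1, 0.1, -1.3]
grip_width: 0.0457
grip_force: 25.0
```

```bash
python3 go.py .359 .271 .0185 -4
```

```text
pos [0.3597 0.2646 0.0693] yaw 172.8 shift [0.007 0.031 0.254] turn -0.0178 F [-0.1  0.1 -1.3] w 0.045743868531254554 q6 -1.06
```

Call:
move_arm(motion="-1 0.007 0.025 0.15 0;-1 0.007 0.025 0.22 0;-1 0.007 0.025 0.25 0;-1 0.007 0.025 0.25 0;-1 0.007 0.025 0.25 0")

```text
time: 9.03
position: [0.3594, 0.2701, 0.0208]
tool_rot: [0.063, 0.998, 0.001, 0.001]
ft_force: [-0.8, 0.3, -0.7]
grip_width: 0.0457
grip_force: 25.0
```

Call:
move_arm(motion="0.55 0 0 0 0;0.55 0 0 0 0;0.55 0 0 0 0;0.55 0 0 0 0;0.55 0 0 -0.2 0;0.55 0 0 -0.5 0;0.55 0 0 -0.7 0;0.55 0 0 -0.7 0;0.55 0 0 -0.7 0")

```text
time: 9.78
position: [0.3607, 0.271, 0.1638]
tool_rot: [0.063, 0.998, 0.002, 0.004]
ft_force: [0.6, -0.0, 0.0]
grip_width: 0.0673
grip_force: 0.0
```

```bash
python3 go.py .5325 -.3577 .15 7.5; cat > chk.py <<'E'
from h import *
np.set_printoptions(precision=4,suppress=True)
# grips wherever they lie: saturated wood colour, report top height and centre
for n in("top","side"):
    p,P,hsv,ray,o=cloud(n); H,S,V=[hsv[...,i].astype(int) for i in range(3)]; Z=P[...,2]
    mk=(H>3)&(H<22)&(S>110)&(V>50)&(Z>.03)&(Z<.08)&(P[...,0]>.2)
    for b in blobs(mk,60):
        q=P[b]; v,u=np.nonzero(b); c,s,a=cv2.minAreaRect((q[:,:2]*1000).astype(np.float32))
        print(n,u.mean().round(),v.mean().round(),len(q),"z",np.percentile(q[:,2],[5,50,95]),"rect",np.round(c),np.round(s),round(a))
E
python3 chk.py
```

```text
pos [0.3607 0.271  0.1638] yaw 172.83 shift [-1.244 -3.012  0.065] turn -0.0815 F [ 0.6 -0.   0. ] w 0.06730063504313492 q6 -1.05
top 329.0 185.0 210 z [0.034  0.0572 0.0724] rect [ 688. -224.] [56. 53.] 35
top 366.0 231.0 404 z [0.0386 0.0489 0.0547] rect [ 531. -353.] [109.  45.] 9
top 185.0 266.0 129 z [0.0384 0.0483 0.0539] rect [394. 268.] [44. 40.] 88
side 226.0 146.0 284 z [0.0376 0.0494 0.0561] rect [362. 267.] [ 50. 113.] 80
side 350.0 235.0 438 z [0.0422 0.0488 0.0743] rect [788. -80.] [ 44. 213.] 79
side 332.0 256.0 85 z [0.0307 0.0388 0.0487] rect [ 733. -150.] [ 19. 113.] 63
side 312.0 275.0 256 z [0.0422 0.0606 0.0749] rect [ 687. -227.] [57. 57.] 80
side 252.0 314.0 631 z [0.0386 0.0495 0.0556] rect [ 532. -360.] [108.  48.] 9
```

Both views show the first grip lying flat in the carton at about (0.362, 0.267). On to the second one.

Call:
move_arm(motion="0.55 -0.41 -1 0 -0.087;0.55 -0.41 -1 0 -0.087;0.55 -0.41 -1 0 -0.087;0.55 -0.41 -1 0 -0.087;0.55 -0.41 -1 0 -0.087;0.55 -0.41 -1 0 -0.087")

```text
time: 10.38
position: [0.4147, 0.0579, 0.1582]
tool_rot: [-0.073, 0.997, -0.0, -0.001]
ft_force: [-0.3, -0.3, -0.6]
grip_width: 0.0675
grip_force: 0.0
```

```bash
python3 go.py .5315 -.3567 .15 8.5
```

```text
pos [0.4147 0.0579 0.1582] yaw -171.66 shift [-0.277 -2.136  0.041] turn -0.0009 F [-0.3 -0.3 -0.6] w 0.06748438914844317 q6 -1.84
```

Call:
move_arm(motion="0.55 -0.13 -1 0 0;0.55 -0.13 -1 0 0;0.55 -0.13 -1 0 0;0.55 -0.13 -1 0 0;0.55 -0.13 -1 0 0")

```text
time: 10.8
position: [0.4692, -0.1353, 0.1578]
tool_rot: [-0.073, 0.997, 0.001, -0.001]
ft_force: [0.3, 0.9, -0.2]
grip_width: 0.0676
grip_force: 0.0
```

Call:
move_arm(motion="0.55 -0.13 -1 0 0;0.55 -0.13 -1 0 0;0.55 -0.13 -1 0 0;0.55 -0.13 -1 0 0;0.55 -0.13 -1 0.2 0;0.55 -0.13 -1 0.4 0;0.55 -0.13 -1 0.4 0;0.55 -0.13 -1 0.4 0")

```text
time: 11.47
position: [0.5212, -0.3241, 0.0741]
tool_rot: [-0.073, 0.997, 0.005, -0.005]
ft_force: [-0.3, -0.0, -0.5]
grip_width: 0.0672
grip_force: 0.0
```

```bash
python3 go.py .5315 -.3567 .019 8.5
```

```text
pos [ 0.5212 -0.3241  0.0741] yaw -171.6 shift [-0.03  -0.172  0.273] turn -0.0005 F [-0.3 -0.  -0.5] w 0.0672349311217275 q6 -2.46
```

Call:
move_arm(motion="0.55 -0.03 -0.14 0 0;0.55 -0.03 -0.14 0 0;0.55 -0.03 -0.14 0 0;0.55 -0.03 -0.14 0 0")

```text
time: 11.8
position: [0.535, -0.3524, 0.081]
tool_rot: [-0.074, 0.997, 0.0, 0.0]
ft_force: [-0.4, -0.2, 0.6]
grip_width: 0.0678
grip_force: 0.0
```

```bash
python3 go.py .5315 -.3567 .019 8.5
```

```text
pos [ 0.535  -0.3524  0.081 ] yaw -171.48 shift [ 0.021 -0.019  0.31 ] turn 0.0001 F [-0.4 -0.2  0.6] w 0.06780388762114373 q6 -2.48
```

Call:
move_arm(motion="0.55 0.018 -0.02 0.15 0;0.55 0.018 -0.02 0.25 0;0.55 0.018 -0.02 0.307 0;0.55 0.018 -0.02 0.307 0;0.55 0.018 -0.02 0.307 0;0.55 0.018 -0.02 0.307 0")

```text
time: 12.3
position: [0.5328, -0.3582, 0.0196]
tool_rot: [-0.074, 0.997, -0.001, 0.001]
ft_force: [-0.1, -0.4, 0.3]
grip_width: 0.0675
grip_force: 0.0
```

Call:
move_arm(motion="-1 0 0 0 0;-1 0 0 0 0;-1 0 0 0 0;-1 0 0 0 0;-1 0 0 0 0;-1 0 0 0 0", newtons=22)

```text
time: 12.8
position: [0.5322, -0.3583, 0.0189]
tool_rot: [-0.074, 0.997, -0.0, 0.0]
ft_force: [-0.0, 1.0, 3.4]
grip_width: 0.0459
grip_force: 22.0
```

```bash
python3 go.py .407 -.0222 .0792 -7.1
```

```text
pos [ 0.5322 -0.3583  0.0189] yaw -171.53 shift [ 0.372  1.754 -0.302] turn 0.0865 F [-0.   1.   3.4] w 0.045933393346196526 q6 -2.49
```

Call:
move_arm(motion="-1 0 0 -0.3 0;-1 0 0 -0.3 0;-1 0 0.1 -0.3 0;-1 0.1 0.3 -0.3 0;-1 0.1 0.5 -0.3 0.0865;-1 0.1 0.7 -0.3 0.0865;-1 0.1 0.9 -0.3 0.0865;-1 0.1 1 -0.3 0.0865;-1 0.1 1 -0.3 0.0865;-1 0.1 1 -0.3 0.0865")

```text
time: 13.63
position: [0.4828, -0.1623, 0.0784]
tool_rot: [0.061, 0.998, -0.0, -0.0]
ft_force: [0.0, 0.0, -0.2]
grip_width: 0.046
grip_force: 22.0
```

```bash
python3 go.py .487 -.0323 .0799 -7.1
```

```text
pos [ 0.4828 -0.1623  0.0784] yaw 173.05 shift [ 0.058  0.648 -0.008] turn 0.0008 F [ 0.   0.  -0.2] w 0.045962324696728896 q6 -1.99
```

Call:
move_arm(motion="-1 0.058 0.648 -0.008 0.0008;-1 0.058 0.648 -0.008 0.0008;-1 0.058 0.648 -0.008 0.0008;-1 0.058 0.648 -0.008 0.0008;-1 0.058 0.648 -0.008 0.0008;-1 0.058 0.648 -0.008 0.0008")

```text
time: 14.13
position: [0.4889, -0.0345, 0.08]
tool_rot: [0.063, 0.998, -0.001, 0.001]
ft_force: [-0.2, -0.4, -0.1]
grip_width: 0.046
grip_force: 22.0
```

```bash
python3 go.py .487 -.0323 .0799 -7.1
```

```text
pos [ 0.4889 -0.0345  0.08  ] yaw 172.79 shift [0.011 0.01  0.001] turn -0.0006 F [-0.2 -0.4 -0.1] w 0.046046836181596565 q6 -1.74
```

Call:
move_arm(motion="-1 -0.02 0.008 0 0;-1 -0.07 0.008 0 0;-1 -0.1 0.008 0 0;-1 -0.12 0.008 0 0;-1 -0.14 0.008 0 0;-1 -0.155 0.008 0 0;-1 -0.17 0.008 0 0;-1 -0.18 0.008 0 0;-1 -0.19 0.008 0 0;-1 -0.2 0.008 0 0;-1 -0.21 0.008 0 0;-1 -0.22 0.008 0 0")

```text
time: 15.13
position: [0.5312, -0.0371, 0.08]
tool_rot: [0.063, 0.998, 0.0, -0.0]
ft_force: [0.1, -1.4, -0.7]
grip_width: 0.0457
grip_force: 22.0
```

```bash
python3 go.py .6085 -.0475 .0799 -7.1
```

```text
pos [ 0.5312 -0.0371  0.08  ] yaw 172.76 shift [-0.39  -0.003  0.   ] turn -0.0008 F [ 0.1 -1.4 -0.7] w 0.04573794281092462 q6 -1.72
```

Call:
move_arm(motion="-1 -0.01 -0.002 0 0;-1 -0.03 -0.002 0 0;-1 -0.05 -0.002 0 0;-1 -0.07 -0.002 0 0;-1 -0.09 -0.002 0 0;-1 -0.11 -0.002 0 0;-1 -0.13 -0.002 0 0;-1 -0.15 -0.002 0 0;-1 -0.15 -0.002 0 0")

```text
time: 15.88
position: [0.5622, -0.0417, 0.08]
tool_rot: [0.063, 0.998, -0.0, 0.001]
ft_force: [-0.0, -0.3, -0.9]
grip_width: 0.0454
grip_force: 22.0
```

```bash
python3 go.py .6085 -.0475 .0799 -7.1
```

```text
pos [ 0.5622 -0.0417  0.08  ] yaw 172.76 shift [-0.233  0.     0.001] turn -0.0008 F [-0.  -0.3 -0.9] w 0.04542372800601643 q6 -1.72
```

It passes freely, so this is the wide grip. Continuing to the collar, gently at the end.

Call:
move_arm(motion="-1 -0.02 0 0 0;-1 -0.05 0 0 0;-1 -0.08 0 0 0;-1 -0.11 0 0 0;-1 -0.14 0 0 0;-1 -0.16 0 0 0;-1 -0.18 0 0 0;-1 -0.19 0 0 0;-1 -0.2 0 0 0;-1 -0.205 0 0 0;-1 -0.21 0 0 0")

```text
time: 16.8
position: [0.6024, -0.0466, 0.0799]
tool_rot: [0.063, 0.998, 0.0, -0.0]
ft_force: [-0.0, -0.5, 0.0]
grip_width: 0.0459
grip_force: 22.0
```

Call:
move_arm(motion="-1 -0.005 0 0 0;-1 -0.01 0 0 0;-1 -0.015 0 0 0;-1 -0.02 0 0 0;-1 -0.02 0 0 0")

```text
time: 17.22
position: [0.6068, -0.0472, 0.08]
tool_rot: [0.063, 0.998, -0.0, 0.0]
ft_force: [-0.3, 0.4, -1.0]
grip_width: 0.0458
grip_force: 22.0
```

Call:
move_arm(motion="-1 -0.005 0 0 0;-1 -0.01 0 0 0;-1 -0.015 0 0 0;-1 -0.015 0 0 0")

```text
time: 17.55
position: [0.6098, -0.0476, 0.08]
tool_rot: [0.063, 0.998, -0.0, 0.0]
ft_force: [-0.4, -0.8, -0.8]
grip_width: 0.0456
grip_force: 22.0
```

Call:
move_arm(motion="-1 -0.005 0 0 0;-1 -0.01 0 0 0;-1 -0.01 0 0 0")

```text
time: 17.8
position: [0.6116, -0.0478, 0.0799]
tool_rot: [0.063, 0.998, 0.0, -0.0]
ft_force: [-0.2, -0.4, -1.3]
grip_width: 0.0456
grip_force: 22.0
```

Call:
move_arm(motion="-1 -0.005 0 0 0;-1 -0.01 0 0 0;-1 -0.01 0 0 0")

```text
time: 18.05
position: [0.6116, -0.0477, 0.0796]
tool_rot: [0.063, 0.998, 0.0, -0.002]
ft_force: [-5.6, -0.6, 2.4]
grip_width: 0.0456
grip_force: 22.0
```

Call:
move_arm(motion="-1 -0.005 0 0 0;-1 -0.01 0 0 0;-1 -0.01 0 0 0")

```text
time: 18.3
position: [0.6118, -0.0475, 0.0793]
tool_rot: [0.063, 0.998, 0.001, -0.004]
ft_force: [-7.7, 0.2, 3.1]
grip_width: 0.0458
grip_force: 22.0
```

```bash
python3 go.py .4715 -.0305 .0799 -7.1; python3 look.py b1
```

```text
pos [ 0.6118 -0.0475  0.0793] yaw 172.75 shift [ 0.707 -0.004  0.003] turn -0.0008 F [-7.7  0.2  3.1] w 0.045750578430940166 q6 -1.7
pos [ 0.6118 -0.0475  0.0793] yaw 172.75 shift [ 0.59  -0.001  0.006] turn -0.0008 F [-7.7  0.2  3.1] w 0.045750578430940166 q6 -1.7
top grip none
top pin none
side grip 81 x 0.6399194449662886 0.6599905205204595 y -0.07867775100774932 -0.028992300074772825 slope 28.254911956827875 ymean [ 0.6511 -0.0549] z [0.0895 0.1084 0.1158]
side pin none
```

View pics/b1.png

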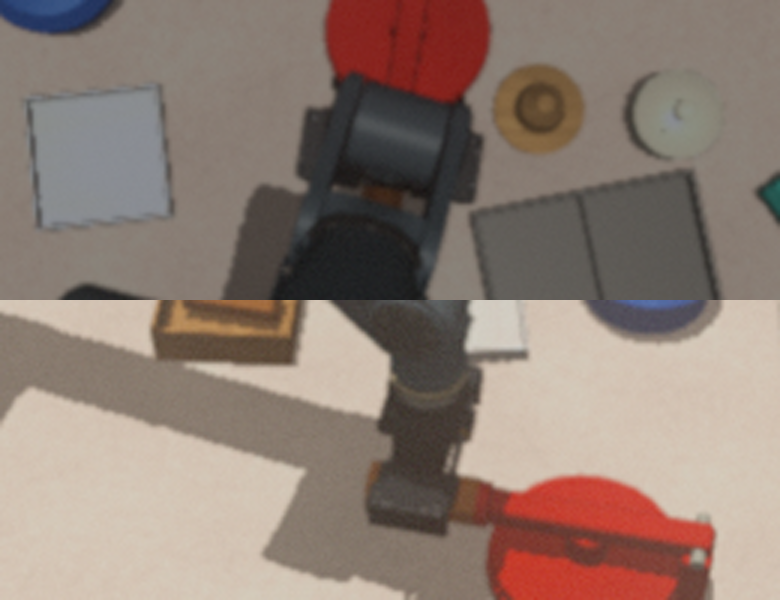

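The side view shows the grip's end meeting the red collar at (478,500), with firm contact at about 8 N, so it is fully home. Drawing it straight off.

Call:
move_arm(motion="-1 0.02 0 0 0;-1 0.05 0 0 0;-1 0.1 0 0 0;-1 0.16 0 0 0;-1 0.22 0 0 0;-1 0.28 0 0 0;-1 0.34 0 0 0;-1 0.4 0 0 0;-1 0.46 0 0 0;-1 0.52 0 0 0;-1 0.58 0 0 0;-1 0.64 0 0 0")

```text
time: 19.4
position: [0.4892, -0.0324, 0.0804]
tool_rot: [0.063, 0.998, -0.0, 0.002]
ft_force: [-0.5, -0.1, -0.4]
grip_width: 0.0455
grip_force: 22.0
```

```bash
python3 go.py .6175 .2945 .15 -7.1
```

```text
pos [ 0.4892 -0.0324  0.0804] yaw 172.76 shift [-0.432  1.702 -0.347] turn -0.0008 F [-0.5 -0.1 -0.4] w 0.045535551607775206 q6 -1.74
```

Call:
move_arm(motion="-1 0 0.1 -0.2 0;-1 0 0.3 -0.35 0;-1 0 0.5 -0.35 0;-1 0 0.7 -0.35 0;-1 0 0.9 -0.35 0;-1 -0.1 1 -0.35 0;-1 -0.2 1 -0.35 0;-1 -0.2 1 -0.35 0")

```text
time: 20.07
position: [0.5592, 0.163, 0.1511]
tool_rot: [0.062, 0.998, 0.001, 0.005]
ft_force: [0.8, 0.4, -0.3]
grip_width: 0.0456
grip_force: 22.0
```

```bash
python3 go.py .6175 .2945 .0185 -7.1
```

```text
pos [0.5592 0.163  0.1511] yaw 172.93 shift [-0.201  0.687  0.666] turn 0.0002 F [ 0.8  0.4 -0.3] w 0.04558061724078849 q6 -1.36
```

Call:
move_arm(motion="-1 -0.2 0.68 0 0;-1 -0.2 0.68 0 0;-1 -0.2 0.68 0 0;-1 -0.2 0.68 0.1 0;-1 -0.2 0.68 0.3 0;-1 -0.2 0.68 0.45 0;-1 -0.2 0.68 0.45 0;-1 -0.2 0.68 0.45 0")

```text
time: 20.73
position: [0.6086, 0.2903, 0.0581]
tool_rot: [0.063, 0.998, -0.001, -0.002]
ft_force: [-0.1, -0.2, 0.8]
grip_width: 0.0454
grip_force: 22.0
```

```bash
python3 go.py .6175 .2945 .0185 -7.1
```

```text
pos [0.6086 0.2903 0.0581] yaw 172.73 shift [-0.042  0.027  0.198] turn -0.0009 F [-0.1 -0.2  0.8] w 0.04539659034828161 q6 -1.16
```

Call:
move_arm(motion="-1 -0.03 0.02 0.1 0;-1 -0.03 0.02 0.16 0;-1 -0.03 0.02 0.19 0;-1 -0.03 0.02 0.192 0;-1 -0.03 0.02 0.192 0")

```text
time: 21.15
position: [0.6167, 0.294, 0.0223]
tool_rot: [0.063, 0.998, 0.0, 0.0]
ft_force: [-0.2, -0.6, -0.7]
grip_width: 0.0459
grip_force: 22.0
```

Call:
move_arm(motion="0.55 0 0 0 0;0.55 0 0 0 0;0.55 0 0 0 0;0.55 0 0 0 0;0.55 0 0 -0.2 0;0.55 0 0 -0.5 0;0.55 0 0 -0.8 0;0.55 0 0 -0.8 0;0.55 0 -0.5 -0.8 0;0.55 0 -1 -0.8 0;0.55 0 -1 -0.8 0;0.55 0 -1 -0.8 0")

```text
time: 22.15
position: [0.5952, 0.1278, 0.1824]
tool_rot: [0.062, 0.998, -0.0, 0.001]
ft_force: [0.8, -1.5, 0.3]
grip_width: 0.0675
grip_force: 0.0
```

```bash
python3 go.py .6175 .2945 .0185 -7.1; python3 chk.py; python3 - <<'E'
from h import *
a=[robot.camera(n)[0][:,:,::-1] for n in("top","side")]
cv2.imwrite("pics/end.png",np.hstack([cv2.resize(i,(400,300),interpolation=cv2.INTER_AREA) for i in a]))
E
```

```text
pos [0.5952 0.1278 0.1824] yaw 172.84 shift [-0.006  0.841  0.82 ] turn -0.0003 F [ 0.8 -1.5  0.3] w 0.06746048617282688 q6 -1.42
top 329.0 185.0 212 z [0.0342 0.0574 0.0715] rect [ 687. -225.] [57. 53.] 85
top 176.0 202.0 113 z [0.0427 0.0489 0.0544] rect [616. 306.] [ 16. 102.] 84
side 227.0 147.0 337 z [0.0341 0.0481 0.0556] rect [363. 260.] [115.  52.] 4
side 308.0 148.0 151 z [0.0352 0.0474 0.0563] rect [641. 283.] [40. 53.] 84
side 352.0 236.0 386 z [0.0399 0.0484 0.0728] rect [789. -78.] [ 48. 214.] 76
side 347.0 259.0 109 z [0.0314 0.0385 0.0477] rect [ 788. -156.] [133.  29.] 8
side 312.0 275.0 259 z [0.037  0.0595 0.0743] rect [ 686. -227.] [59. 59.] 38
```

View pics/end.png

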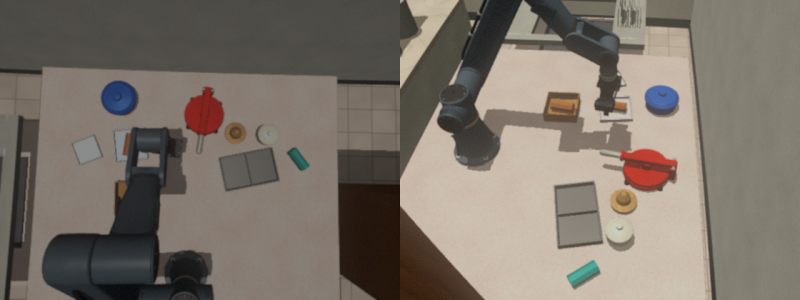

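The picture shows one grip flat in the carton (side (563,105)) and the other flat in the larger tray (top (128,145), side (618,106)). The gripper is empty and clear, so I'm handing in.

```bash
python3 -c "
from rig import robot
print(robot.hand_in())"
```

```text
the job is handed in; nothing more can be done
None
```

I tried both grips on the pin and handed the job in at about 22 s of the 64 s allowed. The grip that stopped on the taper lies flat in the cardboard box, and the one that went home against the collar lies flat in the larger metal tray. The hand-in returned no verdict.

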